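# Hang the knot-tying tool on the empty peg

## Task

The flat black knot-tying tool has been pushed under the low riser with only its eye sticking out. Draw it out without knocking over or shifting the roll on the riser, the jar or the balloon weight, lay it flat on the worktop clear of the riser and let go of it; then take it again by its handle and hang it by its eye on the empty peg of the two peg stands, so that it dangles freely from the peg, forked end down.

Things in the scene. Friction and masses are not known exactly. Their poses are not given: they have to be found in the camera images.
- tool_eye (a point): Eye centre (mid-thickness) of the loose black plastic knot-tying tool: a flat paddle 182 mm long, 12 mm thick, about 80 g. The eye is a ring of 60 mm outer diameter with a 32 mm round hole. Axes: +x from the eye along the handle to the forked end, z normal to the plate. It starts flat, eye centre about 40 mm in front of the riser's open edge, the rest under the riser.
- tool_handle (a point): Point near the middle of the tool's straight handle, mid-thickness, 72 mm from the eye centre towards the fork. The handle is 30 mm wide and 12 mm thick; it begins 30 mm and ends 106 mm from the eye centre; the centre of mass is within 10 mm. Axes as the eye's.
- tool_tail (a point): Tip of the same tool's forked end, on its centre line, 152 mm from the eye centre, half-way through the thickness; the fork is 44 mm wide and 46 mm long. Axes as the eye's.
- riser: Fixed low wooden platform on the worktop: 130 mm deep (x), 180 mm wide (y), top at 42 mm, 32 mm clear underneath, between two side walls (164 mm apart inside) and a back wall. Origin: centre of its foot on the worktop. Its open front lies at x = -65 mm in its own frame and faces its own -x.
- stand_free_peg: Fixed steel peg of the stand whose peg is empty (the two stands may have changed places). Round, 10 mm diameter, 70 mm long. Origin: its root on the front face of the upright panel, 200 mm above the worktop. Own z runs along the peg to the tip: out from the panel and steeply up, 50 degrees above level. Own y is level along the panel; own x points up and back through the panel.
- stand_free: Fixed white stand of the empty peg. Origin on the worktop under the front face of its panel (104 mm wide, 276 tall, 12 thick); -x faces out on the peg's side. Two cheeks (10 mm plates, 84 mm apart, peg midway) stick out 61 mm between 171 and 276 mm height: room for the eye ring, not for fingers beside it. Wooden foot 14 mm high, reaching 95 mm in front of the panel.
- stand_taken: The other peg stand, identical, with a fixed tool hanging flat on its panel. Origin and axes as stand_free.
- riser_roll_mid (a point): Centre of a loose white sticker roll, 66 mm diameter and 30 mm tall, lying flat on the riser. Bystander.
- jar_left_mid (a point): Centre of a loose jar with a lid, 73 mm diameter and 135 mm tall, standing on the worktop at the left. Bystander.
- weight_mid (a point): Centre of a loose balloon weight, a small gathered pouch shape 45 mm across and 46 mm tall, on the worktop at the back right of the work. Bystander.
- tool: The whole loose knot-tying tool described under tool_eye. Origin: on the underside face of the plate, 60 mm from the eye centre towards the forked end; axes as the eye's.
- balloons_edge (a point): Point on the near left of a fixed, solid cluster of balloons at the right of the work, an obstacle between the arm's starting place and the work. From this point the cluster reaches 130 mm nearer the robot (-x), 250 mm farther (+x), 50 mm to the left (+y) and 450 mm to the right, from the worktop up to 400 mm, with a foil balloon on top up to 1050 mm. Fixed.

How it is judged:
By the outcome, as a careful person would: the job done as asked, in the order asked, and still so for the second after the job is handed in, with the robot touching nothing.
It also fails if it takes over 51 s, if anything falls off the work surface, if the arm or the gripper's body presses on something with over 40 N, if the wrist force passes 120 N, or if a joint passes its speed limit or range.

## Robot

A 6-joint arm with a two-finger parallel gripper is mounted at the origin on a cart in front of the work surface, level with it; the furniture and walls round the work are solid. World frame = base frame: x ahead of the robot, y to its left, z up, the work surface at z = 0. Lengths are in mm, angles in rad, forces in N, time in s.
With the tool pointing down it reaches from about 300 to 825 mm from the base axis. Payload 5.4 kg.
Tool frame: the origin (TCP) lies on the mounting face of the last link; the fingertips stand 190 mm ahead of it and the grasp point (between the pads) lies 171 mm ahead of it (r.grip_point_offset is the distance from the TCP to the grasp point, in mm); z points along the fingers, y is the line along which they close (so a half turn about z gives the same grasp; the last joint's range is limited). The gripper opens to 92 mm and grips with 3 to 60 N. Pads are 20 mm wide; open, the fingers measure 128 mm over their backs; the gripper's body (75 mm by 189 mm) begins 69 mm behind the grasp point.
Start: joints at [1.047, 0.158, 1.597, -0, 1.386, -0.21], TCP at [177.499, 546.902, 404.701] pointing down, gripper open.
Joint ranges: [-2.91, 2.91], [-0.94, 2.29], [0.18, 2.7], [-1.29, 4.43], [0.17, 2.64], [-3, 3]. Speed limits (rad/s): [2.57, 2.57, 3.14, 3.14, 3.14, 3.14].

## Interface

Orientations are given as [roll, pitch, yaw] about the fixed x, y, z axes, in that order (R = Rz(yaw) Ry(pitch) Rx(roll)).
In Python, from bench import sensors, grab_frame, get_calibration, r gives the robot as it stands.
- The arm moves only by the shell command python3 -m pendant 'ROWS' [FORCE]. ROWS is JSON, a list of rows, each an object of numbers: "tx", "ty", "tz": the shift along the tool's x, y, z as a fraction of full scale; "rx", "ry", "rz": the turn, a rotation vector about the tool's x, y, z as a fraction of full scale; "jaw": the finger opening in mm, from 0 to 91.9. In form: [{"tx": .., "ty": .., "tz": .., "rx": .., "ry": .., "rz": .., "jaw": ..}, ...]. A call has 1 to 5 rows; each row shifts and turns the commanded pose from where the row before left it, along the tool's axes as they then stand; what a row does not reach is not made up. Full scale, the value 1, is 40 cm for a shift and 90 degrees for a turn. A row lasts 1/8 s, in which the tool goes at most 62.5 mm and 10.7 degrees, less where a joint would pass 70% of its speed; a pose out of reach is approached as far as the arm can. A call with a number of a shift or a turn outside -1 to 1 is refused whole. A call with a gripper value outside its range is refused whole. The fingers move at their own pace and stop on an object; FORCE is the grip in N (left out, the last holds). Time passes only in rows, so rows that do not move let the fingers close. It gives the time, the measured TCP pose, the force, the opening and the grip force at its end, in the units of the state.
- sensors.observe(): the state, without advancing time (a new reading comes with each control period).
- grab_frame(name): name is "scene" or "top"; returns the picture (384x512x3 uint8, red, green, blue); there is no depth.
- get_calibration(name): a dict with "intrinsics" (3x3 intrinsics, pixels), "extrinsics" (4x4, takes a point from world to camera coordinates). Camera axes: x right, y down, z forward; pixel columns grow to the right and rows downward; lengths in mm; the calibration is good to about 2 mm. A picture is of the moment at which its call begins. get_calibration takes no time and is no camera call.
- r.close_job(): hands the job in; it is judged then, once.
The state is a dict: "clock": time; "qpos": joint angles; "dq": joint speeds; "joint_torque": joint torques, N m; "tcp_pos": TCP position; "ee_rot": TCP orientation; "ft_force": force on the tool from outside, world axes, zero at the start; "ft_torque": the same for the moment, N m; "grip_width": opening from 0.0 (shut) to 1.0 (fully open); "finger_force": force on a finger pad.
Only numpy, scipy, OpenCV 4.12 (cv2) and the standard library are available. Lean on these libraries where they do the work, as an engineer would, in place of code of your own. Each camera call takes 0.05 s, during which the arm holds its last target. There are 200 camera calls.

## Working session

There is one attempt and no reset: what is moved stays moved. The work goes in short steps, Python scripts to look and compute and a shell command to move; the robot and the scene stay as the last step left them, time stands still between calls to the robot, and variables do not carry over. Pictures are saved under pics/ and viewed, at most 10 in all, crops included, and the job is handed in when it is done.

```bash
mkdir -p pics; ls
python3 - <<'E'
from bench import sensors, grab_frame, get_calibration, r
import cv2, numpy as np
for n in("scene","top"):
    im=grab_frame(n); cv2.imwrite(f"pics/{n}0.png",im[:,:,::-1]); c=get_calibration(n)
    np.set_printoptions(precision=4,suppress=True)
    print(n,c["intrinsics"],c["extrinsics"])
print(sensors.observe(),r.grip_point_offset)
E
```

```text
pics
scene [[393.3427   0.     256.17  ]
 [  0.     393.3427 193.1405]
 [  0.       0.       1.    ]] [[   0.8931   -0.4499    0.0047 -465.0287]
 [  -0.2894   -0.5825   -0.7596  284.2737]
 [   0.3445    0.677    -0.6504  845.3391]
 [   0.        0.        0.        1.    ]]
top [[426.9108   0.     251.2965]
 [  0.     426.9108 189.9627]
 [  0.       0.       1.    ]] [[  -0.0057   -1.       -0.0007   10.9744]
 [  -0.9976    0.0057   -0.0687  556.8794]
 [   0.0687    0.0003   -0.9976 1141.406 ]
 [   0.        0.        0.        1.    ]]
{'clock': 0.1, 'qpos': array([ 1.0469,  0.159 ,  1.5981,  0.    ,  1.3862, -0.2101]), 'dq': array([-0.0008, -0.0014, -0.0044, -0.0003, -0.0009,  0.0003]), 'joint_torque': array([ -0.0003, -38.65  , -32.296 ,   0.0703,   0.0338,  -0.0001]), 'tcp_pos': array([177.3899, 546.6925, 403.8071]), 'ee_rot': array([-3.1399, -0.0004,  2.8278]), 'ft_force': array([-0.5031,  0.1327,  0.2659]), 'ft_torque': array([-0.0178,  0.0078,  0.0259]), 'finger_force': 0.0, 'grip_width': 1.0007042499724048} 171.4
```

View pics/scene0.png

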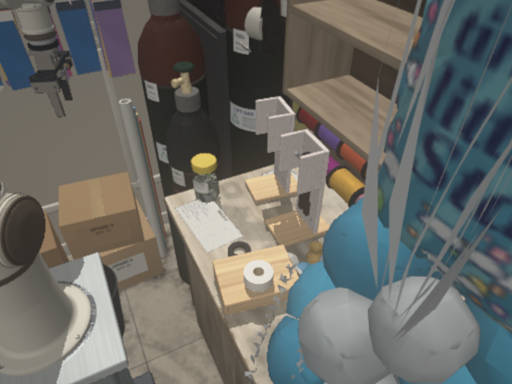

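View pics/top0.png

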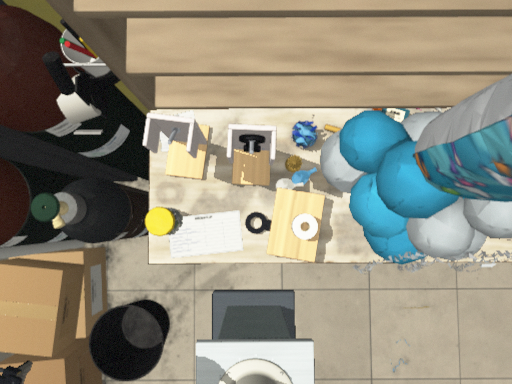

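The scene picture shows the riser with the roll on it, and the black eye at about (238,249). In the top picture the eye is at (258,223), left of the riser. The taken stand (black tool) is at (251,150) and the free stand at (180,145). The jar is at (160,221) and the weight at about (292,163). I'll zoom in for detail.

Run:
```python
import cv2
a=cv2.imread("pics/top0.png")[100:270,140:340]; b=cv2.imread("pics/scene0.png")[90:310,160:340]
cv2.imwrite("pics/topc.png",cv2.resize(a,None,fx=3.5,fy=3.5,interpolation=cv2.INTER_CUBIC)) 
cv2.imwrite("pics/scenec.png",cv2.resize(b,None,fx=2.7,fy=2.7,interpolation=cv2.INTER_CUBIC))
```

```text
(no output)
```

View pics/topc.png

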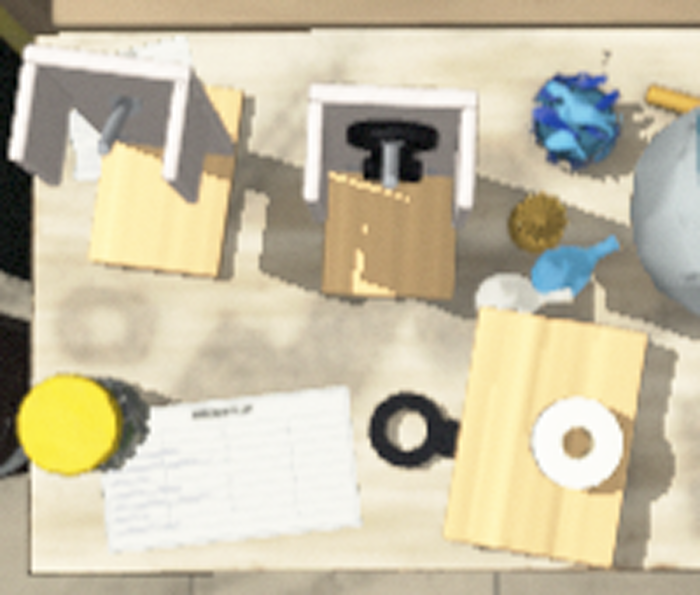

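View pics/scenec.png

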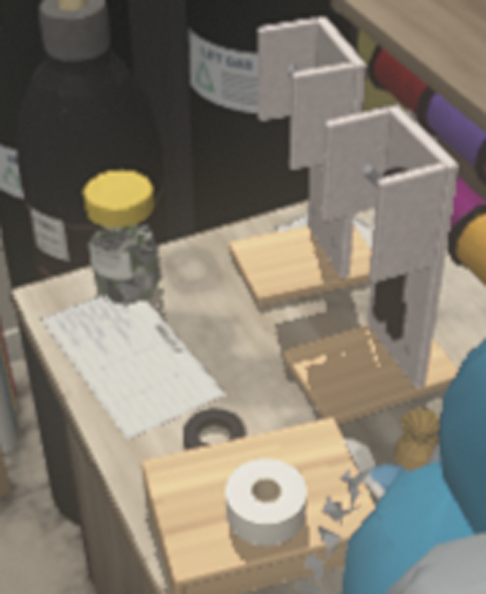

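```bash
cat > h.py <<'E'
from bench import sensors, grab_frame, get_calibration, r
import cv2, numpy as np
from scipy.spatial.transform import Rotation as R
np.set_printoptions(precision=3,suppress=True)
def ray(n,u,v):
    c=get_calibration(n); E=c["extrinsics"]; d=E[:3,:3].T@np.linalg.inv(c["intrinsics"])@[u,v,1]
    return -E[:3,:3].T@E[:3,3], d
def onz(n,u,v,z):
    o,d=ray(n,u,v); return o+d*(z-o[2])/d[2]
def proj(n,p):
    c=get_calibration(n); q=c["intrinsics"]@(c["extrinsics"]@np.append(p,1))[:3]; return q[:2]/q[2]
def tc(x,y,z): return onz("top",139.5+(x+.5)/3.5,99.5+(y+.5)/3.5,z)
def sc(x,y,z): return onz("scene",159.5+(x+.5)/2.7,89.5+(y+.5)/2.7,z)
E
python3 - <<'E'
from h import *
for n,z,L in [("riser",42,[(480,308),(648,333),(613,567),(445,540)]),("foot",14,[(90,262),(220,276),(242,88)]),
 ("ptop",276,[(12,160),(30,48),(190,70),(172,190)]),("tfoot",14,[(322,290),(455,298)]),("tptop",276,[(310,198),(312,90),(475,95),(465,208)]),
 ("weight",40,[(537,220)]),("jar",135,[(69,424)]),("roll",72,[(577,443)]),("pegA z254",254,[(105,148),(127,100)]),("pegA z200",200,[(105,148),(127,100)])]:
    print(n,*[tc(x,y,z)[:2].round() for x,y in L])
for n,z,L in [("riser",42,[(143,462),(333,422)]),("ptop",276,[(258,28),(320,17),(362,65),(293,75)]),("foot",14,[(230,245),(262,303)]),("peg",254,[(292,70)])]:
    print("S",n,*[sc(x,y,z)[:2].round() for x,y in L])
for f,n,(x0,x1,y0,y1) in [("top0","top",(240,275,205,240)),("scene0","scene",(222,256,238,260))]:
    im=cv2.imread(f"pics/{f}.png").max(2)[y0:y1,x0:x1]
    m=(im<75).astype(np.uint8); cs,_=cv2.findContours(m,cv2.RETR_CCOMP,cv2.CHAIN_APPROX_NONE)
    for c in cs:
        if cv2.contourArea(c)>8:
            (u,v),rr=cv2.minEnclosingCircle(c); M=cv2.moments(c)
            print(n,cv2.contourArea(c),rr,onz(n,x0+M['m10']/M['m00'],y0+M['m01']/M['m00'],10),onz(n,u+x0,v+y0,10))
E
```

```text
riser [561. -60.] [ 541. -188.] [ 365. -158.] [386. -32.]
foot [601. 243.] [589. 141.] [738. 124.]
ptop [636. 238.] [705. 228.] [691. 130.] [617. 140.]
tfoot [578.  61.] [571. -42.]
tptop [611.  56.] [678.  55.] [674. -44.] [605. -38.]
weight [ 629. -105.]
jar [475. 232.]
roll [ 459. -129.]
pegA z254 [647. 185.] [677. 172.]
pegA z200 [657. 196.] [689. 182.]
S riser [388. -34.] [560. -68.]
S ptop [636. 237.] [702. 230.] [690. 129.] [624. 141.]
S foot [602. 238.] [590. 134.]
S peg [646. 183.]
top 342.5 12.370535850524902 [468.16   -7.091  10.   ] [467.688  -9.326  10.   ]
top 141.0 7.188531875610352 [469.078  -3.775  10.   ] [469.585  -4.157  10.   ]
```

Measured positions:
- Eye at about (469,-4).
- Riser front centre at about (473,-46), facing +y and 9° towards +x.
- Free peg tip at about (645,186,254), stand yaw about -7.7°.
- Jar, roll and weight are all clear of the pull path.

Next I'll check where the pole on the left stands and which helpers `r` offers.

Run:
```python
from h import *
print([a for a in dir(r) if a[0]!='_'])
for px in [(128,103),(140,180)]:
  for z in (800,600,400,300,200,0,-300,-600):
    p=onz("scene",*px,z); print(px,p.round(),proj("top",p).round())
```

```text
['IKError', 'close_job', 'grip_point_offset']
(128, 103) [ 198. -680.  800.] [1076.  549.]
(128, 103) [ 248. -280.  600.] [471. 393.]
(128, 103) [299. 121. 400.] [189. 320.]
(128, 103) [324. 321. 300.] [ 97. 296.]
(128, 103) [349. 522. 200.] [ 25. 278.]
(128, 103) [399. 922.   0.] [-82. 250.]
(128, 103) [ 474. 1523. -300.] [-187.  223.]
(128, 103) [ 549. 2124. -600.] [-257.  205.]
(140, 180) [ 202. -658.  800.] [1050.  545.]
(140, 180) [ 231. -394.  600.] [559. 407.]
(140, 180) [ 259. -129.  400.] [329. 341.]
(140, 180) [274.   4. 300.] [254. 320.]
(140, 180) [288. 136. 200.] [195. 304.]
(140, 180) [317. 401.   0.] [108. 279.]
(140, 180) [ 360.  798. -300.] [ 22. 255.]
(140, 180) [ 404. 1195. -600.] [-35. 239.]
```

```bash
python3 -m pendant '[{"tx":-0.093,"ty":-0.09,"tz":0.02,"jaw":90},{"tx":-0.093,"ty":-0.09,"tz":0.02},{"tx":-0.093,"ty":-0.09,"tz":0.02},{"tx":-0.093,"ty":-0.09,"tz":0.02},{"tx":-0.093,"ty":-0.09,"tz":0.02}]' 40
python3 -m pendant '[{"tx":-0.093,"ty":-0.09,"tz":0.025},{"tx":-0.093,"ty":-0.09,"tz":0.025},{"tx":-0.093,"ty":-0.09,"tz":0.025},{"tx":-0.093,"ty":-0.09,"tz":0.025},{"tx":-0.093,"ty":-0.09,"tz":0.025}]'
python3 -m pendant '[{"tx":-0.093,"ty":-0.09},{"rz":0.112},{"rz":0.112},{"rz":0.112},{"rz":0.112}]'
python3 -m pendant '[{"rz":0.112},{"rz":0.112},{"rz":0.112},{"rz":0.112},{}]'
```

```text
$[0]: bad value
$[0]: bad value
$[0]: bad value
$[0]: bad value
```

```bash
python3 -m pendant '[{"tx":-0.093,"ty":-0.09,"tz":0.02,"rx":0,"ry":0,"rz":0,"jaw":90},{"tx":-0.093,"ty":-0.09,"tz":0.02,"rx":0,"ry":0,"rz":0,"jaw":90},{"tx":-0.093,"ty":-0.09,"tz":0.02,"rx":0,"ry":0,"rz":0,"jaw":90},{"tx":-0.093,"ty":-0.09,"tz":0.02,"rx":0,"ry":0,"rz":0,"jaw":90},{"tx":-0.093,"ty":-0.09,"tz":0.02,"rx":0,"ry":0,"rz":0,"jaw":90}]' 40
```

```text
clock: 0.72
tcp_pos: [299.2, 316.7, 364.1]
ee_rot: [-3.141, -0.0, 2.828]
ft_force: [0.1, -0.4, -0.1]
grip_width: 0.979
finger_force: 0.0
```

```bash
python3 -m pendant '[{"tx":-0.093,"ty":-0.09,"tz":0.025,"rx":0,"ry":0,"rz":0,"jaw":90},{"tx":-0.093,"ty":-0.09,"tz":0.025,"rx":0,"ry":0,"rz":0,"jaw":90},{"tx":-0.093,"ty":-0.09,"tz":0.025,"rx":0,"ry":0,"rz":0,"jaw":90},{"tx":-0.093,"ty":-0.09,"tz":0.025,"rx":0,"ry":0,"rz":0,"jaw":90},{"tx":-0.093,"ty":-0.09,"tz":0.025,"rx":0,"ry":0,"rz":0,"jaw":90}]' 
python3 -m pendant '[{"tx":-0.093,"ty":-0.09,"tz":0,"rx":0,"ry":0,"rz":0,"jaw":90},{"tx":0,"ty":0,"tz":0,"rx":0,"ry":0,"rz":0.112,"jaw":90},{"tx":0,"ty":0,"tz":0,"rx":0,"ry":0,"rz":0.112,"jaw":90},{"tx":0,"ty":0,"tz":0,"rx":0,"ry":0,"rz":0.112,"jaw":90},{"tx":0,"ty":0,"tz":0,"rx":0,"ry":0,"rz":0.112,"jaw":90}]' 
python3 -m pendant '[{"tx":0,"ty":0,"tz":0,"rx":0,"ry":0,"rz":0.112,"jaw":90},{"tx":0,"ty":0,"tz":0,"rx":0,"ry":0,"rz":0.112,"jaw":90},{"tx":0,"ty":0,"tz":0,"rx":0,"ry":0,"rz":0.112,"jaw":90},{"tx":0,"ty":0,"tz":0,"rx":0,"ry":0,"rz":0.112,"jaw":90},{"tx":0,"ty":0,"tz":0,"rx":0,"ry":0,"rz":0,"jaw":90}]'
```

```text
clock: 1.35
tcp_pos: [420.5, 88.0, 314.2]
ee_rot: [3.141, -0.0, 2.828]
ft_force: [0.3, 0.4, 0.8]
grip_width: 0.975
finger_force: 0.0
clock: 1.98
tcp_pos: [444.3, 43.9, 314.3]
ee_rot: [-3.141, -0.001, 2.118]
ft_force: [-0.7, 0.4, -0.3]
grip_width: 0.978
finger_force: 0.0
clock: 2.6
tcp_pos: [444.3, 44.0, 314.4]
ee_rot: [-3.141, -0.0, 1.422]
ft_force: [-0.2, -0.2, 1.4]
grip_width: 0.979
finger_force: 0.0
```

```bash
python3 -m pendant '[{"tx":-0.107,"ty":0.079,"tz":0,"rx":0,"ry":0,"rz":0,"jaw":90},{"tx":0,"ty":0,"tz":0.1,"rx":0,"ry":0,"rz":0,"jaw":90},{"tx":0,"ty":0,"tz":0.1,"rx":0,"ry":0,"rz":0,"jaw":90},{"tx":0,"ty":0,"tz":0.06,"rx":0,"ry":0,"rz":0,"jaw":90},{"tx":0,"ty":0,"tz":0,"rx":0,"ry":0,"rz":0,"jaw":90}]'
python3 - <<'E'
from h import *
im=grab_frame("top")[150:290,180:340,::-1]; b=grab_frame("scene")[190:330,180:340,::-1]
cv2.imwrite("pics/g1.png",cv2.resize(np.hstack([im,b]),None,fx=2.5,fy=2.5,interpolation=cv2.INTER_CUBIC))
E
```

```text
clock: 3.22
tcp_pos: [468.1, -2.8, 208.8]
ee_rot: [-3.137, -0.001, 1.423]
ft_force: [-0.2, -0.0, -0.6]
grip_width: 0.978
finger_force: 0.0
```

View pics/g1.png

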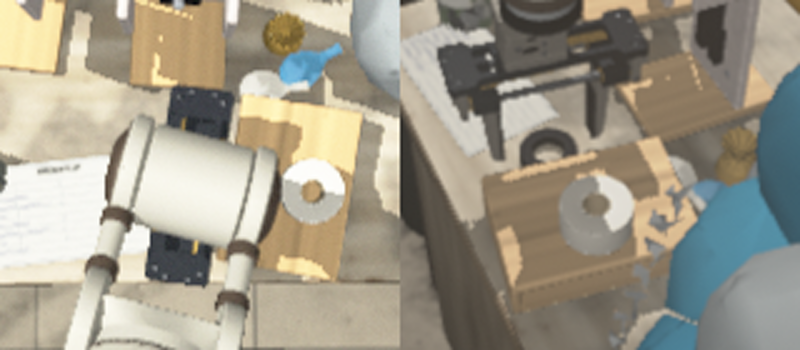

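The fingers stand on either side of the ring, which is at crop pixel (550,147), and the body clears the riser. I'll lower and close.

```bash
python3 -m pendant '[{"tx":0,"ty":0,"tz":0.037,"rx":0,"ry":0,"rz":0,"jaw":90},{"tx":0,"ty":0,"tz":0,"rx":0,"ry":0,"rz":0,"jaw":90},{"tx":0,"ty":0,"tz":0,"rx":0,"ry":0,"rz":0,"jaw":55},{"tx":0,"ty":0,"tz":0,"rx":0,"ry":0,"rz":0,"jaw":50},{"tx":0,"ty":0,"tz":0,"rx":0,"ry":0,"rz":0,"jaw":50}]' 25
python3 -m pendant '[{"tx":0,"ty":0,"tz":0,"rx":0,"ry":0,"rz":0,"jaw":50},{"tx":0,"ty":0,"tz":0,"rx":0,"ry":0,"rz":0,"jaw":50},{"tx":0,"ty":0,"tz":0,"rx":0,"ry":0,"rz":0,"jaw":50}]'
```

```text
clock: 3.95
tcp_pos: [469.4, -3.2, 196.2]
ee_rot: [3.141, 0.0, 1.42]
ft_force: [0.3, 0.2, 0.6]
grip_width: 0.674
finger_force: 0.3
clock: 4.32
tcp_pos: [469.5, -3.1, 196.1]
ee_rot: [3.141, 0.0, 1.42]
ft_force: [-0.7, -0.1, 3.4]
grip_width: 0.642
finger_force: 25.0
```

```bash
python3 -m pendant '[{"tx":0.05,"ty":0,"tz":0,"rx":0,"ry":0,"rz":0,"jaw":50},{"tx":0.075,"ty":0,"tz":0,"rx":0,"ry":0,"rz":0,"jaw":50},{"tx":0.075,"ty":0,"tz":0,"rx":0,"ry":0,"rz":0,"jaw":50},{"tx":0.075,"ty":0,"tz":0,"rx":0,"ry":0,"rz":0,"jaw":50},{"tx":0.075,"ty":0,"tz":0,"rx":0,"ry":0,"rz":0,"jaw":50}]'
python3 -m pendant '[{"tx":0.012,"ty":0,"tz":0,"rx":0,"ry":0,"rz":0,"jaw":50},{"tx":0,"ty":0,"tz":0,"rx":0,"ry":0,"rz":0,"jaw":50},{"tx":0,"ty":0,"tz":0,"rx":0,"ry":0,"rz":0,"jaw":90},{"tx":0,"ty":0,"tz":0,"rx":0,"ry":0,"rz":0,"jaw":90},{"tx":0,"ty":0,"tz":0,"rx":0,"ry":0,"rz":0,"jaw":90}]'
```

```text
clock: 4.95
tcp_pos: [490.6, 136.0, 196.1]
ee_rot: [3.141, 0.001, 1.42]
ft_force: [0.4, -2.6, 1.8]
grip_width: 0.643
finger_force: 25.0
clock: 5.58
tcp_pos: [490.8, 139.5, 195.6]
ee_rot: [-3.141, 0.0, 1.42]
ft_force: [0.1, 0.6, 0.0]
grip_width: 0.946
finger_force: 0.0
```

```bash
python3 -m pendant '[{"tx":0,"ty":0,"tz":-0.12,"rx":0,"ry":0,"rz":0,"jaw":90},{"tx":0,"ty":-0.12,"tz":-0.05,"rx":0,"ry":0,"rz":0,"jaw":60},{"tx":0,"ty":-0.12,"tz":0,"rx":0,"ry":0,"rz":0,"jaw":50},{"tx":0,"ty":-0.12,"tz":0,"rx":0,"ry":0,"rz":0,"jaw":50},{"tx":0,"ty":0,"tz":0,"rx":0,"ry":0,"rz":0,"jaw":50}]'
python3 - <<'E'
from h import *
im=grab_frame("top")[100:270,140:340,::-1]; cv2.imwrite("pics/t2raw.png",im)
cv2.imwrite("pics/t2.png",cv2.resize(im,None,fx=3.5,fy=3.5,interpolation=cv2.INTER_CUBIC))
m=(im.max(2)<70).astype(np.uint8)
cs,_=cv2.findContours(m,cv2.RETR_CCOMP,cv2.CHAIN_APPROX_NONE)
for c in cs:
    a=cv2.contourArea(c)
    if a>60:
        (u,v),wh,an=cv2.minAreaRect(c); print(a,onz("top",u+140,v+100,12).round(1),u*3.5,v*3.5,wh,an)
E
```

```text
clock: 6.2
tcp_pos: [345.7, 161.8, 262.7]
ee_rot: [-3.139, 0.001, 1.422]
ft_force: [1.0, -0.3, -0.3]
grip_width: 0.563
finger_force: 0.0
111.5 [368.5 181.4  12. ] 166.25 560.0 (14.0, 27.0) 90.0
200.0 [466.5  21.3  12. ] 372.8619918823242 431.6339912414551 (22.092355728149414, 14.758050918579102) 10.30484676361084
436.0 [489.7 116.6  12. ] 250.25 402.5 (20.0, 37.0) 90.0
141.5 [489.8 138.4  12. ] 222.25002670288086 402.5000534057617 (13.435027122497559, 13.435027122497559) 45.0
216.5 [501.6 302.   12. ] 12.25 388.5 (42.0, 7.0) 90.0
212.5 [687.2   6.5  12. ] 390.25 150.5 (16.0, 25.0) 90.0
345.5 [684.7 302.8  12. ] 14.0 155.75 (8.0, 69.0) 0.0
```

View pics/t2.png

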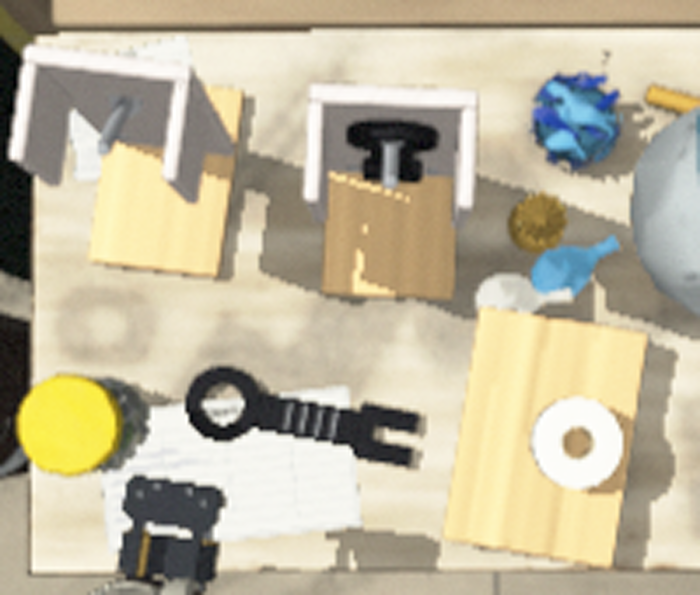

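The tool lies free on the worktop: eye at crop pixel (222,402), fork tip at (418,437), about 35 mm clear of the riser. The roll, weight and jar haven't moved. Now I'll go to the handle, 78 mm from the eye.

```bash
python3 -m pendant '[{"tx":-0.0665,"ty":0.1195,"tz":0,"rx":0,"ry":0,"rz":0,"jaw":62},{"tx":-0.0665,"ty":0.1195,"tz":0,"rx":0,"ry":0,"rz":0,"jaw":62},{"tx":-0.0665,"ty":0.1195,"tz":0,"rx":0,"ry":0,"rz":0,"jaw":62},{"tx":0,"ty":0,"tz":0,"rx":0,"ry":0,"rz":0.018,"jaw":62},{"tx":0,"ty":0,"tz":0.09,"rx":0,"ry":0,"rz":0,"jaw":62}]'
python3 -m pendant '[{"tx":0,"ty":0,"tz":0,"rx":0,"ry":0,"rz":0,"jaw":62},{"tx":0,"ty":0,"tz":0,"rx":0,"ry":0,"rz":0,"jaw":62}]'
```

```text
clock: 6.88
tcp_pos: [481.0, 60.5, 229.7]
ee_rot: [3.135, -0.001, 1.39]
ft_force: [-1.1, -1.7, -0.8]
grip_width: 0.674
finger_force: 0.0
clock: 7.12
tcp_pos: [478.6, 61.5, 228.6]
ee_rot: [3.141, -0.0, 1.392]
ft_force: [0.2, -0.0, 0.4]
grip_width: 0.672
finger_force: 0.0
```

```bash
python3 -m pendant '[{"tx":0,"ty":-0.006,"tz":0.06,"rx":0,"ry":0,"rz":0,"jaw":62},{"tx":0,"ty":0,"tz":0.031,"rx":0,"ry":0,"rz":0,"jaw":62},{"tx":0,"ty":0,"tz":0,"rx":0,"ry":0,"rz":0,"jaw":62},{"tx":0,"ty":0,"tz":0,"rx":0,"ry":0,"rz":0,"jaw":20},{"tx":0,"ty":0,"tz":0,"rx":0,"ry":0,"rz":0,"jaw":20}]' 40
python3 -m pendant '[{"tx":0,"ty":0,"tz":0,"rx":0,"ry":0,"rz":0,"jaw":20},{"tx":0,"ty":0,"tz":0,"rx":0,"ry":0,"rz":0,"jaw":20},{"tx":0,"ty":0,"tz":0,"rx":0,"ry":0,"rz":0,"jaw":20},{"tx":0,"ty":0,"tz":0,"rx":0,"ry":0,"rz":0,"jaw":20}]'
```

```text
clock: 7.75
tcp_pos: [476.5, 61.7, 192.2]
ee_rot: [3.14, -0.0, 1.392]
ft_force: [0.1, 0.4, 0.0]
grip_width: 0.481
finger_force: 0.0
clock: 8.25
tcp_pos: [476.3, 61.6, 191.8]
ee_rot: [3.141, -0.0, 1.392]
ft_force: [-2.1, 0.6, 4.4]
grip_width: 0.32
finger_force: 40.0
```

Handle gripped at 29.5 mm. Before swinging over I'll locate the gas bottle on the left and work out the pre-hang pose.

Run:
```python
from h import *
def tri(a,b):
    (o1,d1),(o2,d2)=ray("scene",*a),ray("top",*b)
    t=np.linalg.lstsq(np.c_[d1,-d2],o2-o1,rcond=None)[0]; p,q=o1+t[0]*d1,o2+t[1]*d2
    return (p+q)/2,np.linalg.norm(p-q)
print(tri((183,67),(43,207)),tri((180,85),(66,208)))
for z in(100,200,300): print(onz("top",145,207,z).round(),onz("top",72,207,z).round())
print(tri((308,66.5+90-90+0),(0,0))[1]) if 0 else None
```

```text
(array([504.458, 426.148, 319.605]), np.float64(0.24133609472997913)) (array([493.489, 401.615, 278.186]), np.float64(20.77110307532219))
[510. 276. 100.] [511. 460. 100.]
[507. 251. 200.] [508. 418. 200.]
[504. 226. 300.] [505. 376. 300.]
```

```bash
python3 -m pendant '[{"tx":0,"ty":0,"tz":-0.1,"rx":0,"ry":0,"rz":0,"jaw":20},{"tx":0,"ty":0,"tz":-0.13,"rx":0,"ry":0,"rz":0,"jaw":20},{"tx":0,"ty":0,"tz":-0.13,"rx":0,"ry":0,"rz":0,"jaw":20},{"tx":0,"ty":0,"tz":-0.13,"rx":0,"ry":0,"rz":0,"jaw":20},{"tx":0,"ty":0,"tz":0,"rx":0,"ry":0,"rz":0.1,"jaw":20}]'
python3 -m pendant '[{"tx":0,"ty":0,"tz":0,"rx":0,"ry":0,"rz":0.109,"jaw":20},{"tx":0,"ty":0,"tz":0,"rx":0,"ry":0,"rz":0.109,"jaw":20},{"tx":0,"ty":0,"tz":0,"rx":0,"ry":0,"rz":0.109,"jaw":20},{"tx":0,"ty":0,"tz":0,"rx":0,"ry":0,"rz":0.109,"jaw":20},{"tx":0,"ty":0,"tz":0,"rx":0,"ry":0,"rz":0.109,"jaw":20}]'
python3 -m pendant '[{"tx":0,"ty":0,"tz":0,"rx":0,"ry":0,"rz":0.109,"jaw":20},{"tx":0,"ty":0,"tz":0,"rx":0,"ry":0,"rz":0.109,"jaw":20},{"tx":0,"ty":0,"tz":0,"rx":0,"ry":0,"rz":0.109,"jaw":20},{"tx":0,"ty":0,"tz":0,"rx":0,"ry":0,"rz":0,"jaw":20}]'
```

```text
clock: 8.88
tcp_pos: [477.2, 61.6, 392.2]
ee_rot: [3.133, -0.002, 1.231]
ft_force: [0.3, 0.6, -1.6]
grip_width: 0.323
finger_force: 40.0
clock: 9.5
tcp_pos: [475.9, 61.7, 386.8]
ee_rot: [-3.141, 0.001, 0.373]
ft_force: [-0.4, 0.8, -0.4]
grip_width: 0.319
finger_force: 40.0
clock: 10.0
tcp_pos: [475.9, 61.7, 386.9]
ee_rot: [3.142, 0.001, -0.133]
ft_force: [-0.1, 0.9, -0.9]
grip_width: 0.316
finger_force: 40.0
```

```bash
python3 -m pendant '[{"tx":-0.079,"ty":-0.091,"tz":0.03,"rx":0,"ry":0,"rz":0,"jaw":20},{"tx":-0.079,"ty":-0.091,"tz":0.03,"rx":0,"ry":0,"rz":0,"jaw":20},{"tx":-0.079,"ty":-0.091,"tz":0.03,"rx":0,"ry":0,"rz":0,"jaw":20},{"tx":-0.079,"ty":-0.091,"tz":0.03,"rx":0,"ry":0,"rz":0,"jaw":20},{"tx":0,"ty":0,"tz":0,"rx":0,"ry":0.111,"rz":0,"jaw":20}]'
python3 -m pendant '[{"tx":0,"ty":0,"tz":0,"rx":0,"ry":0.111,"rz":0,"jaw":20},{"tx":0,"ty":0,"tz":0,"rx":0,"ry":0.111,"rz":0,"jaw":20},{"tx":0,"ty":0,"tz":0,"rx":0,"ry":0.111,"rz":0,"jaw":20},{"tx":0,"ty":0,"tz":0,"rx":0,"ry":0,"rz":0,"jaw":20}]'
python3 - <<'E'
from h import *
s=sensors.observe(); M=R.from_euler("xyz",s["ee_rot"]).as_matrix(); print(s["qpos"],M,s["tcp_pos"]+M@[78,0,186])
E
```

```text
clock: 10.62
tcp_pos: [368.8, 224.5, 337.8]
ee_rot: [3.14, -0.174, -0.127]
ft_force: [1.0, -1.1, -0.1]
grip_width: 0.322
finger_force: 40.0
clock: 11.12
tcp_pos: [369.4, 223.0, 338.5]
ee_rot: [3.138, -0.695, -0.129]
ft_force: [-0.6, -0.9, -1.7]
grip_width: 0.322
finger_force: 40.0
[ 0.357 -0.319  2.243 -0.522  0.652  2.385] [[ 0.762 -0.131  0.634]
 [-0.099 -0.991 -0.086]
 [ 0.64   0.003 -0.768]] [546.778 199.201 245.539]
```

```bash
python3 -m pendant '[{"tx":0,"ty":0,"tz":0,"rx":0,"ry":0.085,"rz":0,"jaw":20},{"tx":0,"ty":0,"tz":0,"rx":0,"ry":0.085,"rz":0,"jaw":20},{"tx":0,"ty":0,"tz":0,"rx":0,"ry":0,"rz":0,"jaw":20}]'
python3 - <<'E'
from h import *
s=sensors.observe(); M=R.from_euler("xyz",s["ee_rot"]).as_matrix(); e=s["tcp_pos"]+M@[78,0,186]
p=np.array([-.637,.086,.766]); tip=np.array([645,186,254.])
print(s["qpos"],e, "shift(mm, tool axes) to tip+30:",M.T@(tip+30*p-e), "approach dir (tool):",M.T@-p)
a=grab_frame("top")[90:230,130:290,::-1]; b=grab_frame("scene")[70:210,200:360,::-1]
cv2.imwrite("pics/p3.png",cv2.resize(np.hstack([a,b]),None,fx=2.5,fy=2.5,interpolation=cv2.INTER_CUBIC))
print(proj("top",e),proj("scene",e))
E
```

```text
clock: 11.5
tcp_pos: [370.3, 222.4, 338.8]
ee_rot: [3.135, -0.953, -0.131]
ft_force: [-0.3, 0.1, -0.7]
grip_width: 0.321
finger_force: 40.0
[ 0.388 -0.329  2.304 -1.013  0.505  2.843] [565.23  195.435 294.618] shift(mm, tool axes) to tip+30: [20.984 -1.54  59.958] approach dir (tool): [-0.252 -0.005  0.968]
[160.804 177.378] [237.418 106.144]
```

View pics/p3.png

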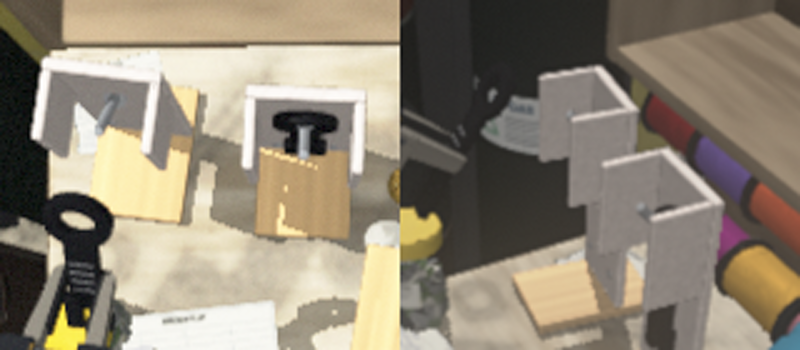

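The eye sits within 1–2 px of where the grasp predicts in both views: top crop (77,215), scene crop (490,87). I'll move to the start of the peg.

```bash
python3 -m pendant '[{"tx":0.026,"ty":-0.002,"tz":0.075,"rx":0,"ry":0,"rz":0,"jaw":20},{"tx":0.026,"ty":-0.002,"tz":0.075,"rx":0,"ry":0,"rz":0,"jaw":20},{"tx":0,"ty":0,"tz":0,"rx":0,"ry":0,"rz":0,"jaw":20}]'
python3 - <<'E'
from h import *
s=sensors.observe(); M=R.from_euler("xyz",s["ee_rot"]).as_matrix(); e=s["tcp_pos"]+M@[78,0,186]
p=np.array([-.637,.086,.766]); tip=np.array([645,186,254.])
print(s["qpos"],s["tcp_pos"],e, "to tip+20:",M.T@(tip+20*p-e), "approach dir (tool):",M.T@-p)
a=grab_frame("top")[90:190,140:240,::-1]; b=grab_frame("scene")[70:170,220:320,::-1]
cv2.imwrite("pics/p4.png",cv2.resize(np.hstack([a,b]),None,fx=4,fy=4,interpolation=cv2.INTER_CUBIC))
print(proj("top",e),proj("scene",e),proj("top",tip),proj("scene",tip))
E
```

```text
clock: 11.98
tcp_pos: [432.6, 215.3, 321.7]
ee_rot: [3.139, -0.954, -0.137]
ft_force: [-0.4, 0.0, -1.2]
grip_width: 0.325
finger_force: 40.0
[ 0.31  -0.151  2.2   -1.112  0.407  2.919] [432.648 215.252 321.659] [627.585 187.869 277.73 ] to tip+20: [-4.171 -0.515  8.656] approach dir (tool): [-0.253 -0.004  0.967]
[166.309 148.933] [260.952 108.189] [169.394 142.815] [267.086 115.239]
```

View pics/p4.png

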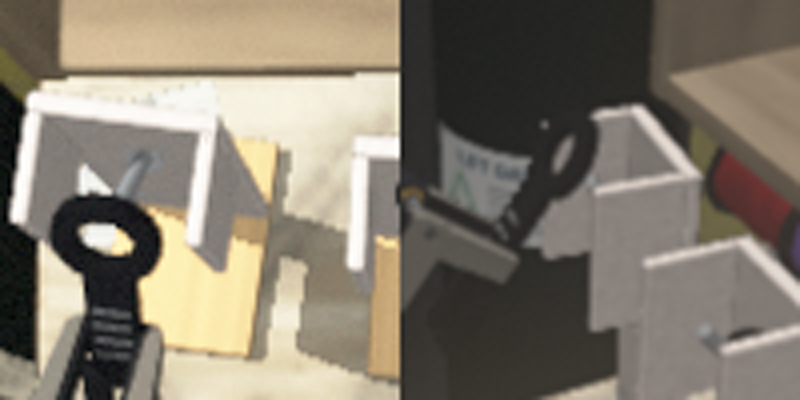

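The ring is just in front of the peg tip and lined up. Joint 6 (2.92) is near its 3.0 limit, so I'll tilt back 15° about the eye, square to the peg, before threading.

```bash
python3 -m pendant '[{"tx":0.0625,"ty":0,"tz":-0.0215,"rx":0,"ry":-0.0833,"rz":0,"jaw":20},{"tx":0.0625,"ty":0,"tz":-0.0215,"rx":0,"ry":-0.0833,"rz":0,"jaw":20},{"tx":0,"ty":0,"tz":0,"rx":0,"ry":0,"rz":0,"jaw":20}]'
cat > st.py <<'E'
from h import *
s=sensors.observe(); M=R.from_euler("xyz",s["ee_rot"]).as_matrix(); e=s["tcp_pos"]+M@[78,0,186]
p=np.array([-.637,.086,.766]); tip=np.array([645,186,254.])
print(s["qpos"],e,"along",(e-tip)@p,"to tip:",M.T@(tip-e),"dir:",M.T@-p)
E
python3 st.py
```

```text
clock: 12.45
tcp_pos: [445.6, 212.5, 363.0]
ee_rot: [3.133, -0.77, -0.147]
ft_force: [0.4, 1.1, -0.8]
grip_width: 0.321
finger_force: 40.0
[ 0.281 -0.179  2.094 -0.568  0.583  2.377] [628.823 183.834 283.658] along 32.83667001253636 to tip: [-9.371 -4.784 32.176] dir: [-0.071 -0.017  0.997]
```

```bash
python3 -m pendant '[{"tx":-0.018,"ty":-0.011,"tz":0.02,"rx":0,"ry":0,"rz":0,"jaw":20},{"tx":-0.003,"ty":0,"tz":0.03,"rx":0,"ry":0,"rz":0,"jaw":20},{"tx":-0.003,"ty":0,"tz":0.03,"rx":0,"ry":0,"rz":0,"jaw":20},{"tx":0,"ty":0,"tz":0,"rx":0,"ry":0,"rz":0,"jaw":20}]'
python3 st.py
python3 - <<'E'
from h import *
a=grab_frame("top")[90:190,140:240,::-1]; b=grab_frame("scene")[70:170,220:320,::-1]
cv2.imwrite("pics/p5.png",cv2.resize(np.hstack([a,b]),None,fx=4,fy=4,interpolation=cv2.INTER_CUBIC))
E
```

```text
clock: 12.95
tcp_pos: [460.5, 213.6, 328.6]
ee_rot: [3.126, -0.762, -0.142]
ft_force: [0.0, -0.2, -0.7]
grip_width: 0.322
finger_force: 40.0
[ 0.273 -0.089  2.086 -0.631  0.518  2.447] [643.103 184.624 247.844] along -3.62597171932464 to tip: [ 5.467 -1.581 -3.317] dir: [-0.064 -0.02   0.998]
```

View pics/p5.png

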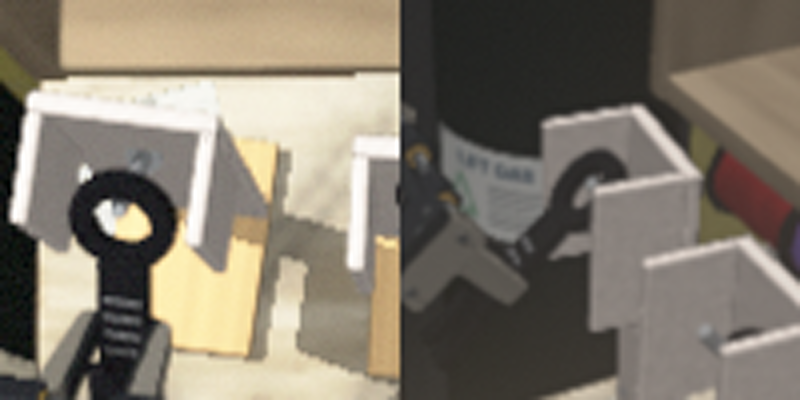

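The peg tip shows inside the eye hole at top crop (120,207), near the hole centre (122,213), and there is no contact force. I'll push on along the peg.

```bash
python3 -m pendant '[{"tx":0.006,"ty":0,"tz":0.025,"rx":0,"ry":0,"rz":0,"jaw":20},{"tx":-0.002,"ty":0,"tz":0.025,"rx":0,"ry":0,"rz":0,"jaw":20},{"tx":0,"ty":0,"tz":0.01,"rx":0,"ry":0,"rz":0,"jaw":20},{"tx":0,"ty":0,"tz":0,"rx":0,"ry":0,"rz":0,"jaw":20}]'
python3 st.py
```

```text
clock: 13.55
tcp_pos: [478.2, 211.0, 313.3]
ee_rot: [3.128, -0.763, -0.143]
ft_force: [-0.8, 0.1, -1.0]
grip_width: 0.317
finger_force: 40.0
[ 0.257 -0.026  2.061 -0.658  0.478  2.47 ] [660.846 182.122 232.809] along -26.659516306075556 to tip: [  2.913  -1.216 -26.556] dir: [-0.065 -0.019  0.998]
```

Engaged about 27 mm with no contact force. Releasing and backing straight off.

```bash
python3 -m pendant '[{"tx":0,"ty":0,"tz":0,"rx":0,"ry":0,"rz":0,"jaw":60},{"tx":0,"ty":0,"tz":0,"rx":0,"ry":0,"rz":0,"jaw":60},{"tx":0,"ty":0,"tz":0,"rx":0,"ry":0,"rz":0,"jaw":60},{"tx":0,"ty":0,"tz":0,"rx":0,"ry":0,"rz":0,"jaw":60},{"tx":0,"ty":0,"tz":-0.03,"rx":0,"ry":0,"rz":0,"jaw":60}]'
python3 -m pendant '[{"tx":0,"ty":0,"tz":-0.08,"rx":0,"ry":0,"rz":0,"jaw":60},{"tx":0,"ty":0,"tz":-0.1,"rx":0,"ry":0,"rz":0,"jaw":60},{"tx":0,"ty":0,"tz":-0.1,"rx":0,"ry":0,"rz":0,"jaw":60},{"tx":0,"ty":0,"tz":0,"rx":0,"ry":0,"rz":0,"jaw":60}]'
python3 - <<'E'
from h import *
print(sensors.observe()["qpos"])
a=grab_frame("top")[90:270,130:310,::-1]; b=grab_frame("scene")[90:270,180:360,::-1]
cv2.imwrite("pics/p6.png",cv2.resize(np.hstack([a,b]),None,fx=2.2,fy=2.2,interpolation=cv2.INTER_CUBIC))
E
```

```text
clock: 14.18
tcp_pos: [469.6, 212.3, 322.2]
ee_rot: [3.127, -0.763, -0.143]
ft_force: [-0.8, -0.6, -0.2]
grip_width: 0.651
finger_force: 0.0
clock: 14.68
tcp_pos: [392.6, 225.6, 406.6]
ee_rot: [3.133, -0.77, -0.144]
ft_force: [-0.4, 0.3, -0.0]
grip_width: 0.65
finger_force: 0.0
[ 0.355 -0.343  2.134 -0.54   0.724  2.368]
```

View pics/p6.png

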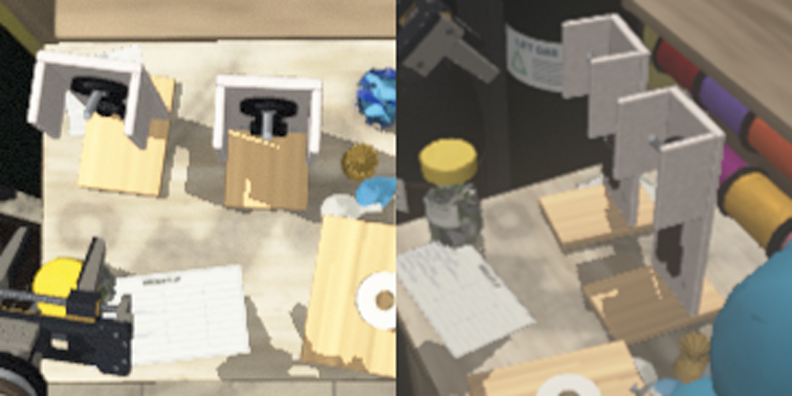

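The top view, crop pixel (98,95), shows the tool hanging on the free peg against the panel, like the fixed one beside it. The jar, roll and weight are where they were, and the gripper is clear. I'll let it settle briefly and hand in.

```bash
python3 -m pendant '[{"tx":0,"ty":0,"tz":0,"rx":0,"ry":0,"rz":0,"jaw":60},{"tx":0,"ty":0,"tz":0,"rx":0,"ry":0,"rz":0,"jaw":60},{"tx":0,"ty":0,"tz":0,"rx":0,"ry":0,"rz":0,"jaw":60},{"tx":0,"ty":0,"tz":0,"rx":0,"ry":0,"rz":0,"jaw":60},{"tx":0,"ty":0,"tz":0,"rx":0,"ry":0,"rz":0,"jaw":60}]'
python3 -c "from bench import r; print(r.close_job())"
```

```text
clock: 15.4
tcp_pos: [393.5, 224.9, 403.3]
ee_rot: [3.128, -0.764, -0.143]
ft_force: [-0.1, -0.2, 0.5]
grip_width: 0.657
finger_force: 0.0
the job is handed in; nothing more can be done
None
```

I drew the tool out from under the riser, laid it flat and let go, then took it by the handle and hung it by its eye on the free peg; in the last pictures it hangs there with the jar, roll and weight unmoved, and I handed the job in at 15.4 s.

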